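# Slide the part carrier into its measuring seat and swing the clamp over it

### The job

With the fingertips, push the part carrier along the rails of the loading fixture until you feel it drop into its locating notches and lie flat and fully down; then push the clamp bar round by its knob until it lies across the carrier, and take your hand away. Nothing is to be picked up: the carrier must not be lifted or tipped off its rails, and the other inspection gear is left where it stands.

Things in the scene. Friction and masses are not known exactly. Their poses are not given: they have to be found in the camera images.
- fixture: Fixed loading fixture: aluminium base 200 x 400 x 12 mm, three steel tracks along its y (tops 26 mm above the table) between side guides (inner faces x +-62 mm, tops 36 mm high). Each track has a gap 25 mm long, 6 mm deep: the locating notches. Origin: on the table under the middle of the tracks, z up. The carrier starts on the +y side of its seat: push it towards the fixture's -y.
- seat (a point): Point on the fixture (x 0, y -75 mm, 20 mm above the table) where the carrier's origin lies once it has dropped into the notches. Play there: 2.5 mm either way along y, 2 mm along x. The far walls of the notches stop the carrier. The tracks end at fixture y +-200 mm.
- carrier: Loose, 0.6 to 1 kg: aluminium plate 120 (x) x 180 (y) x 10 mm on feet 8 mm high, with a steel flange bolted on (80 mm disc, 44 mm hub, top 48 mm above the soles, at y +18 mm) and an upright push plate at its +y end. Origin: centre of its underside, at the feet's soles: 26 mm above the table while riding on the tracks, 20 mm when seated. Axes as the fixture's. Friction takes 3 to 7 N of push.
- push_plate (a point): Middle of the outer (+y) face of the carrier's upright push plate, 90 mm behind the carrier's origin and 34 mm above its soles. The push plate is 90 mm wide (x), 8 mm thick and reaches from 18 to 50 mm above the soles. The face looks to +y, away from the seat.
- clamp (a joint): Angle of the clamp bar about its upright pivot, rad: near 0 it is open and points along the fixture's -y beside the rails; it grows clockwise seen from above; at 1.57 it points along the fixture's -x, across the seated carrier in front of the flange (stop at 1.6). Starts at 0 to 0.25, stays where left; about 1 N at the knob moves it. A carrier still up on the tracks blocks it.
- clamp_pivot (a point): Pivot of the clamp bar, on the fixture at x +85 mm, y -130 mm from its origin, 44.5 mm above the table. The bar is 16 mm wide; its underside is 40.5 mm and its top 48.5 mm above the table, so it passes 2.5 mm over the seated carrier's plate.
- clamp_knob (a point): Middle of the upright cylindrical knob on the bar, 70 mm from the pivot; the knob is 16 mm across and stands from 48.5 to 78.5 mm above the table. The bar ends 10 mm beyond it.
- trumpet_a: Bystander: short turned aluminium intake trumpet standing upright on the fixture's +x side, 72 mm across, 62 mm tall; origin under its centre.
- trumpet_b: Bystander: taller trumpet, 72 mm across, 108 mm tall, standing farther off to the right.
- vee_block: Bystander: dark steel vee block 50 x 70 x 42 mm, on the fixture's +x side; origin under its centre.
- setting_ring: Bystander: steel setting ring lying flat, 60 mm across, 20 mm high, off the fixture's -y end; origin under its centre.
- gauge_case: Bystander: open wooden case of gauge blocks 100 x 160 x 36 mm, to the left; origin under its centre.
- oil_can: Bystander: grey bottle 50 mm across, 120 mm tall, to the left; origin under its centre.
- driver: Bystander: screwdriver about 0.2 m long lying beyond the fixture.

How it is judged:
On the way, in this order (a step that is already met when the one before it is completed fails the run):
1. the carrier has dropped into its notches (z of carrier in the frame of fixture below 0.022 m and horizontal distance between carrier and seat below 0.006 m and angle between carrier's own z axis and vertical below 0.03 rad), for 0.2 s.
2. the clamp bar lies across the carrier (value of joint clamp above 1.25 rad), for 0.2 s.
At the end, for the whole second after the job is handed in: The carrier lies in its notches (origin less than 22 mm above the table, within 6 mm of the seat, tilted less than 0.03 rad, at rest) and the clamp stands beyond 1.25 rad, across the carrier (all of step 1 and linear speed of carrier below 0.01 m/s and value of joint clamp above 1.25 rad); the robot touches nothing.
It fails at once if the carrier is lifted (more than 10 mm above where it rides) or tipped (more than 0.15 rad) (z of carrier in the frame of fixture above 0.036 m or angle between carrier's own z axis and vertical above 0.15 rad).
It fails at once if a bystander is moved more than 20 mm (distance of any of trumpet_a, trumpet_b, vee_block, setting_ring, gauge_case, oil_can, driver from where it was at the start of the episode above 0.02 m).
It also fails if it takes over 51 s, if anything falls off the work surface, if the arm or the gripper's body presses on something with over 40 N, if the wrist force passes 120 N, or if a joint passes its speed limit or range.

### The arm

A 6-joint arm with a two-finger parallel gripper is mounted at the origin on the work surface. World frame = base frame: x ahead of the robot, y to its left, z up, the work surface at z = 0. Lengths are in m, angles in rad, forces in N, time in s.
With the tool pointing down it reaches from about 0.375 to 0.9 m from the base axis. Payload 3.1 kg.
Tool frame: the origin (TCP) lies on the centre line of the jaws, within the pads' length; the fingertips stand robot.tcp_to_tips ahead of it and the grasp point (between the pads) lies 3 mm ahead of it (robot.tcp_to_tips is the distance from the TCP to the fingertips, in m); z points along the fingers, y is the line along which they close (so a half turn about z gives the same grasp; the last joint's range is limited). The gripper opens to 87 mm and grips with 3 to 60 N. Pads are 19 mm wide; open, the fingers measure 117 mm over their backs; the gripper's body (75 mm by 190 mm) begins 51 mm behind the grasp point.
Start: joints at [-1.518, 0.527, 1.433, -0, 1.181, -0.178], TCP at [0.143, -0.608, 0.245] pointing down, gripper open.
Joint ranges: [-3.08, 3.08], [-0.75, 2.2], [0.22, 2.44], [-1.43, 4.57], [0, 2.65], [-2.85, 2.85]. Speed limits (rad/s): [2.79, 2.79, 3.14, 3.14, 3.14, 3.14].

### API

Orientations are given as a unit quaternion [x, y, z, w].
In Python, from rig import robot gives the robot as it stands. The module is installed in compiled form; this text tells all that it offers.
- The arm moves only by the shell command python3 -m jog 'ROWS' [FORCE]. ROWS is JSON, one flat list of numbers, 5 for each row, row after row: the finger opening in m, from 0 to 0.087, then the shift along the tool's x, y, z in m, then the turn about the tool's z in units of 10 degrees (1.0 is 10 degrees). In form: [claw, x, y, z, roll, claw, x, y, z, roll, ...]. A call has 1 to 20 rows; each row shifts and turns the commanded pose from where the row before left it, along the tool's axes as they then stand; what a row does not reach is not made up. A row lasts 1/8 s, in which the tool goes at most 62.5 mm and 10.7 degrees, less where a joint would pass 70% of its speed; a pose out of reach is approached as far as the arm can. A call with a gripper value outside its range is refused whole. The fingers move at their own pace and stop on an object; FORCE is the grip in N (left out, the last holds). Time passes only in rows, so rows that do not move let the fingers close. It gives the time, the measured TCP pose, the force, the opening and the grip force at its end, in the units of the state.
- robot.get_obs(): the state, without advancing time (a new reading comes with each control period).
- robot.camera(name): name is "scene" or "top"; returns the picture (400x640x3 uint8, blue, green, red); there is no depth.
- robot.camera_model(name): a dict with "fx", "fy", "cx", "cy" (pixels), "distortion" ([k1, k2, p1, p2, k3] as OpenCV has them; the pictures are not rectified), "R" (3x3) and "t" (3): a world point X has camera coordinates R X + t. Camera axes: x right, y down, z forward; pixel columns grow to the right and rows downward; lengths in m; the calibration is good to about 2 mm. A picture is of the moment at which its call begins. camera_model takes no time and is no camera call.
- robot.hand_in(): hands the job in; it is judged then, once.
Trained networks look in the newest picture that a camera, given by its name, has taken for a name from the list of things; names that differ only in an ending like _2 or _b are one class to them, and where a whole thing is asked for, a point or a joint stands for the part that bears it (a point fixed in the world has none). Each returns a list of dicts, best first, with "conf" (0 to 1); they miss things now and then, are a little off and sometimes report something else, mostly with a low value. They report only what shows in the picture. A call takes as long as a camera call.
- robot.look_for(camera, label): "extent" ([centre column, centre row, width, height] in pixels, round what is visible of it).
- robot.outline_of(camera, label): "region" (400x640 bool, what is visible of it) and "extent" ([centre column, centre row, width, height] in pixels, round what is visible of it).
The state is a dict: "time": time; "q": joint angles; "joint_velocities": joint speeds; "joint_torque": joint torques, N m; "position": TCP position; "tool_rot": TCP orientation; "ft_force": force on the tool from outside, world axes, zero at the start; "moment": the same for the moment, N m; "grip_width": finger opening in m; "grip_force": force on a finger pad.
Only numpy, scipy, OpenCV 4.12 (cv2) and the standard library are available. Lean on these libraries where they do the work, as an engineer would, in place of code of your own. Each camera call takes 0.05 s, during which the arm holds its last target. There are 200 camera calls.

## Working session

There is one attempt and no reset: what is moved stays moved. The work goes in short steps, Python scripts to look and compute and a shell command to move; the robot and the scene stay as the last step left them, time stands still between calls to the robot, and variables do not carry over. Pictures are saved under pics/ and viewed, at most 10 in all, crops included, and the job is handed in when it is done.

```bash
mkdir -p pics; python3 - <<'E'
from rig import robot
import cv2,numpy as np
np.set_printoptions(precision=4,suppress=True)
o=robot.get_obs();print(o['time'],o['position'],o['tool_rot'],robot.tcp_to_tips,o['ft_force'])
for c in('scene','top'):
    cv2.imwrite(f'pics/{c}0.png',robot.camera(c))
    m=robot.camera_model(c);print(c,m)
for c in('scene','top'):
    for l in('fixture','carrier','push_plate','clamp_knob','clamp_pivot','clamp'):
        try: print(c,l,[(round(d['conf'],2),np.round(d['extent'],1)) for d in robot.look_for(c,l)][:2])
        except Exception as e: print(c,l,e)
E
```

```text
0.0 [ 0.143  -0.6077  0.2436] [ 0.9933  0.1152  0.0001 -0.0011] 0.022 [-0.8199  0.4269  1.3981]
scene {'fx': 410.1201346105287, 'fy': 410.1201346105287, 'cx': 321.3046167893118, 'cy': 192.0887650291334, 'distortion': array([-0.0046,  0.    ,  0.    ,  0.    ,  0.    ]), 'R': array([[ 0.7283,  0.6851,  0.0129],
       [ 0.5527, -0.5762, -0.6021],
       [-0.4051,  0.4456, -0.7983]]), 't': array([-0.4488, -0.3025,  1.5157])}
top {'fx': 509.14065546111317, 'fy': 509.14065546111317, 'cx': 326.4872840670276, 'cy': 198.9439959896985, 'distortion': array([-0.157,  0.   ,  0.   ,  0.   ,  0.   ]), 'R': array([[-0.0228, -0.9996, -0.0167],
       [-0.9903,  0.0249, -0.1367],
       [ 0.1371,  0.0134, -0.9905]]), 't': array([0.0323, 0.6167, 1.3104])}
scene fixture [(0.77, array([280.9, 188.2, 125.9, 111. ]))]
scene carrier [(0.57, array([284.1, 171.9,  59.1,  58.3])), (0.21, array([281.3, 185.9, 121.8, 109.9]))]
scene push_plate [(0.96, array([286.5, 169.8,  60.7,  58.5])), (0.42, array([318.7, 210.1,  20.4,  28.9]))]
scene clamp_knob [(0.64, array([266.1, 225.7,  27.5,  23.5])), (0.49, array([280.7, 185.6, 124.2, 112.4]))]
scene clamp_pivot [(0.6, array([279.6, 186.9, 123.1, 106.1]))]
scene clamp [(0.45, array([268.1, 224.1,  18.1,  24.8]))]
top fixture [(0.71, array([345.8, 254.2, 156.3,  98.9]))]
top carrier [(0.84, array([336.1, 258.4,  77.4,  54.7]))]
top push_plate [(0.86, array([333.9, 256.4,  75.4,  53.7]))]
top clamp_knob [(0.49, array([401.5, 212. ,  37. ,   8.6])), (0.36, array([488. , 179.2,  35. ,  31. ]))]
top clamp_pivot [(0.74, array([342.6, 253.1, 155.9,  99. ])), (0.71, array([346.9, 192.6,  21.5,  30. ]))]
top clamp [(0.73, array([401.4, 211.8,  37.2,  11.5])), (0.35, array([333.8, 257.3,  78.4,  54.2]))]
```

```bash
python3 - <<'E'
import cv2
a=cv2.imread('pics/top0.png')[170:330,240:450];cv2.imwrite('pics/topc.png',cv2.resize(a,None,fx=3.75,fy=3.75,interpolation=cv2.INTER_CUBIC))
E
```

```text
(no output)
```

View pics/topc.png

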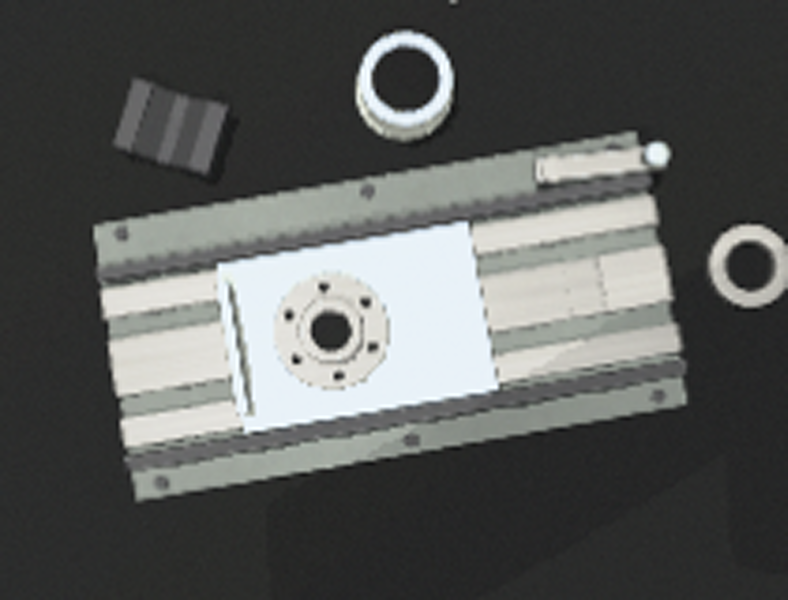

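View pics/scene0.png

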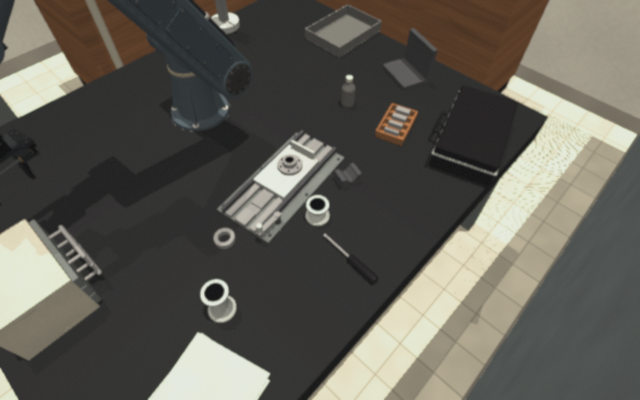

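The top crop shows the fixture corners at crop px (95,225), (635,133), (686,403), (135,500). The carrier plate corners are (218,264), (470,222), (497,390), (243,432), and the knob top is at about (656,153). The bar is open and its pivot is near (545,170). The scene view agrees with this layout.

```bash
cat > h.py <<'E'
from rig import robot
import cv2,numpy as np
np.set_printoptions(precision=4,suppress=True)
def ray(c,px,z):
    m=robot.camera_model(c);K=np.array([[m['fx'],0,m['cx']],[0,m['fy'],m['cy']],[0,0,1]])
    u=cv2.undistortPoints(np.float64(px).reshape(-1,1,2),K,m['distortion'])[:,0]
    R=np.array(m['R']);C=-R.T@m['t'];d=np.c_[u,np.ones(len(u))]@R
    return (C+d*((z-C[2])/d[:,2])[:,None])[:,:2]
def fit(L,W):
    L=np.float64(L);a=L-L.mean(0);b=W-W.mean(0)
    th=np.arctan2((a[:,0]*b[:,1]-a[:,1]*b[:,0]).sum(),(a*b).sum())
    R=np.array([[np.cos(th),-np.sin(th)],[np.sin(th),np.cos(th)]]);o=W.mean(0)-R@L.mean(0)
    return th,R,o,np.abs(L@R.T+o-W).max()
E
python3 - <<'E'
from h import *
cr=lambda p:np.float64(p)/3.75+[239.6,169.6]
W=ray('top',cr([(95,225),(635,133),(686,403),(135,500)]),.012)
th,R,o,e=fit([(.1,.2),(.1,-.2),(-.1,-.2),(-.1,.2)],W);print('fix',th,o,e)
P=ray('top',cr([(218,264),(470,222),(497,390),(243,432)]),.044)
t2,R2,o2,e2=fit([(.06,.09),(.06,-.09),(-.06,-.09),(-.06,.09)],P);print('car',t2,o2,e2,'in fix',(o2-o)@R)
f=ray('top',cr([(330,331)]),.074);print('flange in fix',(f-o)@R)
k=ray('top',cr([(656,153)]),.0785);print('knob',k,'fix',(k-o)@R)
F=lambda x,y:(o+R@[x,y]).round(4)
print('pivot',F(.085,-.13),'seat',F(0,-.075),'plate',o2+R2@[0,.09])
for n,xy in dict(knob_end=(.015,-.13)).items():print(n,F(*xy))
np.savez('fix',R=R,o=o,th=th)
E
```

```text
fix 0.1453363013571332 [ 0.4724 -0.0233] 0.0024503990332253867
car 0.1369936816258754 [ 0.4638 -0.0008] 0.00100370493193222 in fix [-0.0053  0.0236]
flange in fix [[-0.0057  0.0424]]
knob [[ 0.5767 -0.2097]] fix [[ 0.0762 -0.1995]]
pivot [ 0.5753 -0.1397] seat [ 0.4833 -0.0976] plate [0.4515 0.0884]
knob_end [ 0.5061 -0.1498]
```

```bash
python3 -m jog '[0.04,0.0456,-0.019,0,0,0.04,0.0456,-0.019,0,0,0.04,0.0456,-0.019,0,0,0.04,0.0456,-0.019,0,0,0.04,0.0456,-0.019,0,0,0.04,0.0456,-0.019,0,0,0.04,0.0456,-0.019,0,0,0.04,0.0456,-0.019,0,0,0.04,0.0456,-0.019,0,0,0.04,0.0054,-0.0476,0,0,0.04,0.0054,-0.0476,0,0,0.04,0.0054,-0.0476,0,0,0.04,0.0054,-0.0476,0,0,0.04,0.0054,-0.0476,0,0,0.04,0.0054,-0.0476,0,0,0.04,0.0054,-0.0476,0,0,0.04,0.0054,-0.0476,0,0,0.04,0.0054,-0.0476,0,0,0.04,0.0054,-0.0476,0,0]'
python3 -m jog '[0.04,0,0,0,-1,0.04,0,0,0,-1,0.04,0,0,0,-1,0.04,0,0,0,-1,0.04,0,0,0,-1,0.04,0,0,0,-1,0.04,0,0,0,-1,0.04,0,0,0,-1,0.04,0,0,0,-0.5,0.04,0,0,0,0]'
```

```text
time: 3.08
position: [0.447, 0.1292, 0.2449]
tool_rot: [0.993, 0.115, 0.001, 0.0]
ft_force: [-0.6, -0.5, 0.7]
grip_width: 0.0399
grip_force: 0.0
time: 4.32
position: [0.4472, 0.1277, 0.2447]
tool_rot: [0.655, 0.756, 0.0, 0.0]
ft_force: [-0.3, 0.7, 0.1]
grip_width: 0.0401
grip_force: 0.0
```

```bash
python3 - <<'E'
from h import *
print('oil',ray('scene',[(347,104)],0),'case',ray('scene',[(380,135),(397,123)],.02))
a=robot.camera('top')[170:330,200:450];cv2.imwrite('pics/top1.png',cv2.resize(a,None,fx=3,fy=3))
E
```

```text
oil [[0.3683 0.405 ]] case [[0.5707 0.3451]
 [0.5771 0.4345]]
```

View pics/top1.png

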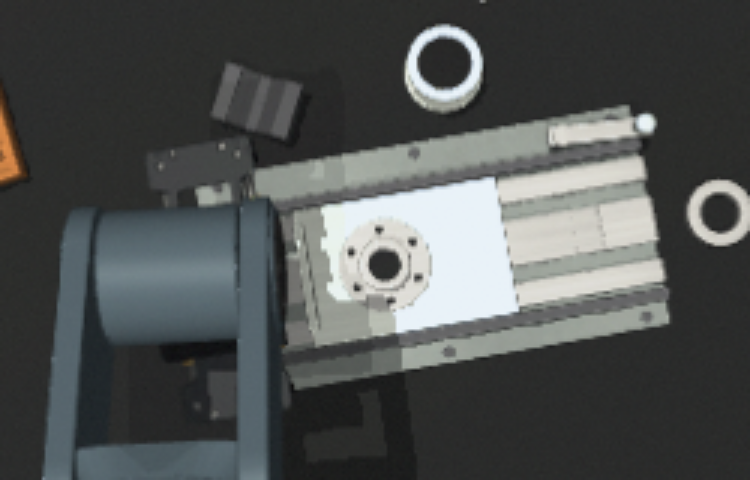

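The gripper (left, around px 200,280) hangs clear behind the push plate (px ~310,290), and the carrier and clamp haven't moved. I'll descend and approach.

```bash
python3 -m jog '[0.04,0,0,0.045,0,0.04,0,0,0.045,0,0.04,0,0,0.045,0,0.04,0,0,0.042,0,0.04,-0.005,0,0,0,0.04,-0.005,0,0,0,0.04,-0.005,0,0,0,0.04,-0.005,0,0,0,0.04,-0.003,0,0,0,0.04,-0.003,0,0,0,0.04,-0.003,0,0,0,0.04,-0.003,0,0,0,0.04,-0.003,0,0,0]'
```

```text
time: 6.0
position: [0.4517, 0.0938, 0.0677]
tool_rot: [0.655, 0.756, 0.0, -0.001]
ft_force: [-1.7, 5.7, 3.1]
grip_width: 0.0398
grip_force: 3.0
```

```bash
python3 -m jog '[0.04,-0.004,0,0,0,0.04,-0.004,0,0,0,0.04,-0.004,0,0,0,0.04,-0.004,0,0,0,0.04,-0.004,0,0,0,0.04,-0.004,0,0,0,0.04,-0.004,0,0,0,0.04,-0.004,0,0,0,0.04,-0.004,0,0,0,0.04,-0.004,0,0,0,0.04,-0.004,0,0,0,0.04,-0.004,0,0,0,0.04,-0.004,0,0,0,0.04,-0.004,0,0,0,0.04,-0.004,0,0,0,0.04,-0.004,0,0,0,0.04,-0.004,0,0,0,0.04,-0.004,0,0,0]'
```

```text
time: 8.25
position: [0.4611, 0.0229, 0.0676]
tool_rot: [0.655, 0.756, -0.0, -0.002]
ft_force: [-0.0, 7.1, 3.9]
grip_width: 0.0402
grip_force: 3.3
```

```bash
python3 -m jog '[0.04,-0.002,0,0,0,0.04,-0.002,0,0,0,0.04,-0.002,0,0,0,0.04,-0.002,0,0,0,0.04,-0.002,0,0,0,0.04,-0.002,0,0,0,0.04,-0.002,0,0,0]'; for i in 1 ; do python3 -m jog '[0.04,-0.002,0,0,0,0.04,-0.002,0,0,0]'; done; python3 -m jog '[0.04,-0.002,0,0,0]'
```

```text
time: 9.12
position: [0.463, 0.0092, 0.0676]
tool_rot: [0.655, 0.756, -0.0, -0.002]
ft_force: [-1.6, 6.4, 3.6]
grip_width: 0.04
grip_force: 3.2
time: 9.38
position: [0.4636, 0.0053, 0.0676]
tool_rot: [0.655, 0.756, -0.0, -0.002]
ft_force: [-0.3, 5.7, 2.6]
grip_width: 0.04
grip_force: 3.1
time: 9.5
position: [0.4639, 0.0032, 0.0675]
tool_rot: [0.655, 0.756, -0.0, -0.002]
ft_force: [-1.4, 4.8, 0.5]
grip_width: 0.0402
grip_force: 2.4
```

```bash
python3 -m jog '[0.04,-0.0015,0,0,0]'|sed -n '2p;4p'; python3 -m jog '[0.04,-0.0015,0,0,0]'|sed -n '2p;4p';python3 -m jog '[0.04,-0.0015,0,0,0]'|sed -n '2p;4p'
```

```text
position: [0.4644, 0.0014, 0.0674]
ft_force: [-1.2, 5.4, 0.9]
position: [0.4646, -0.0001, 0.0674]
ft_force: [-0.7, 5.7, 1.6]
position: [0.4648, -0.0016, 0.0674]
ft_force: [-0.5, 5.7, 2.1]
```

```bash
python3 -m jog '[0.04,-0.0015,0,0,0]'|sed -n '2p;4p'; python3 -m jog '[0.04,-0.0015,0,0,0]'|sed -n '2p;4p';python3 -m jog '[0.04,-0.0015,0,0,0]'|sed -n '2p;4p'; python3 - <<'E'
from h import *
a=robot.camera('top')[170:330,240:450];cv2.imwrite('pics/top2.png',cv2.resize(a,None,fx=3.75,fy=3.75,interpolation=cv2.INTER_CUBIC))
E
```

```text
position: [0.4648, -0.0022, 0.0674]
ft_force: [1.5, 15.2, 3.0]
position: [0.4647, -0.0024, 0.0674]
ft_force: [2.0, 22.2, 3.8]
position: [0.4647, -0.0025, 0.0674]
ft_force: [3.0, 29.8, 4.8]
```

View pics/top2.png

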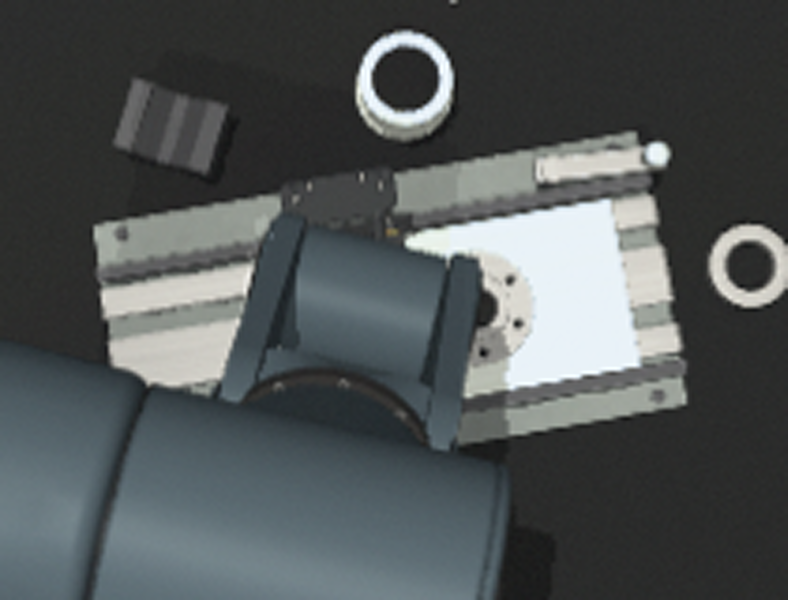

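The carrier stopped hard: force rose to 30 N at a push-plate y of about 12 mm in the fixture frame, where the far notch wall would be 12.5 mm. In the picture its front edge is at crop px (612,200)–(638,368), and the bar is still open with its knob at (656,153). I'll back off, rise and check that it's seated.

```bash
python3 -m jog '[0.04,0.006,0,0,0,0.04,0.01,0,0,0,0.04,0.02,0,0,0,0,0,0,-0.03,0,0,0,0,-0.05,0,0,0,0,-0.05,0]'; python3 - <<'E'
from h import *
np.set_printoptions(precision=4,suppress=True)
a=robot.camera('top');b=robot.camera('scene')
c=np.hstack([cv2.resize(a[185:305,330:450],(400,400),interpolation=cv2.INTER_CUBIC),cv2.resize(b[120:250,210:340],(400,400),interpolation=cv2.INTER_CUBIC)])
cv2.imwrite('pics/chk.png',c)
f=np.load('fix.npz');R=f['R'];o=f['o']+R@[-.004,0]
print('tcp fix',(np.array(robot.get_obs()['position'])[:2]-o)@R)
E
```

```text
time: 11.05
position: [0.4612, 0.0285, 0.1987]
tool_rot: [0.655, 0.756, -0.0, -0.0]
ft_force: [0.4, 0.3, 0.3]
grip_width: 0.0174
grip_force: 0.0
tcp fix [0.0039 0.0519]
```

View pics/chk.png

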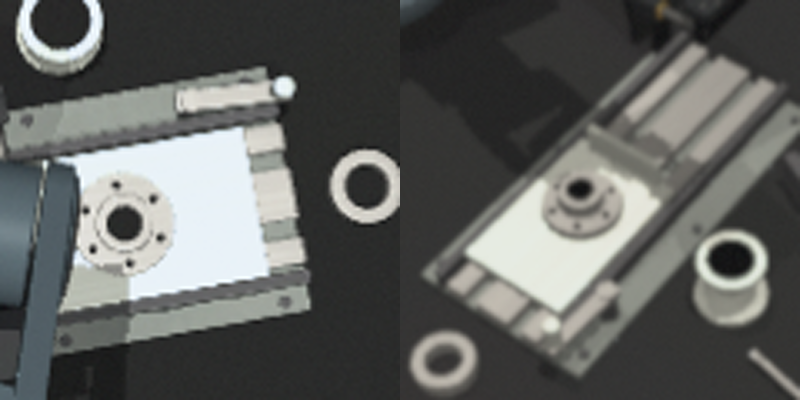

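The carrier lies flat, with the tracks visible only ahead of it, and the hub and push plate are upright. The bar is open with its knob at left-panel px (284,87). Next I move the closed fingers to the +x side of the knob.

```bash
python3 -m jog '[0,-0.0504,0.0238,0,0,0,-0.0504,0.0238,0,0,0,-0.0504,0.0238,0,0,0,-0.0504,0.0238,0,0,0,-0.0504,0.0238,0,0,0,0,0,0.04,0,0,0,0,0.04,0,0,0,0,0.041,0,0,0,0,0,0]'; python3 - <<'E'
from h import *
f=np.load('fix.npz');R=f['R'];o=f['o']+R@[-.004,0]
print('tcp fix',(np.array(robot.get_obs()['position'])[:2]-o)@R)
k=robot.camera('top');cv2.imwrite('pics/k.png',cv2.resize(k[170:290,360:480],(600,600),interpolation=cv2.INTER_CUBIC))
E
```

```text
time: 12.28
position: [0.6118, -0.2023, 0.0719]
tool_rot: [0.655, 0.756, -0.001, -0.005]
ft_force: [-0.2, -0.0, -1.4]
grip_width: 0.0005
grip_force: 0.0
tcp fix [ 0.116  -0.1972]
```

View pics/k.png

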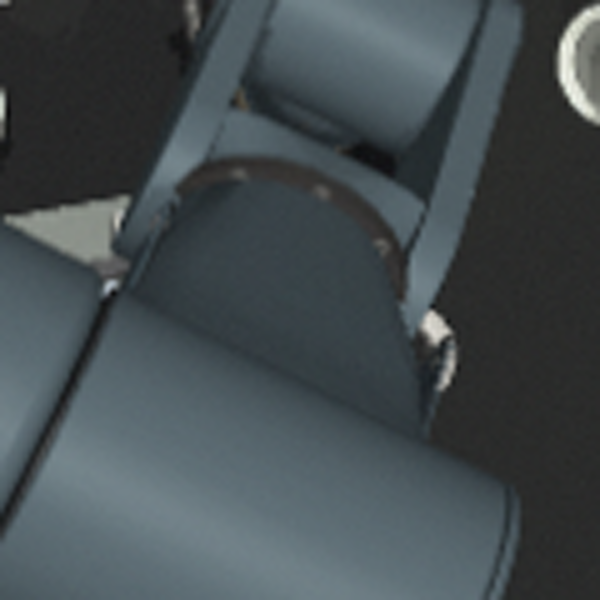

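The arm hides the knob here, so I go by the measured pose. I'll raise the fingers slightly and push along the arc, watching the force.

```bash
python3 -m jog '[0,0,0,-0.006,0,0,-0.002,-0.005,0,0,0,-0.003,-0.01,0,0,0,0,0,0,0]'; cat > p.py <<'E'
from h import *
f=np.load('fix.npz');R=f['R'];o=f['o']+R@[-.004,0]
g=robot.get_obs();print('tcp fix',(np.array(g['position'])[:2]-o)@R,g['position'][2],'F fix',np.array(g['ft_force'])[:2]@R)
E
python3 p.py
```

```text
time: 12.82
position: [0.6001, -0.2112, 0.0832]
tool_rot: [0.655, 0.756, -0.0, -0.0]
ft_force: [0.4, 0.0, -0.2]
grip_width: 0.0
grip_force: 0.0
tcp fix [ 0.1031 -0.2044] 0.08321907675177322 F fix [ 0.4442 -0.0343]
```

```bash
python3 -m jog '[0,0,-0.008,0.004,0,0,0,-0.008,0,0,0,0,-0.008,0,0,0,0.002,-0.007,0,0,0,0.002,-0.007,0,0,0,0.002,-0.007,0,0]'; python3 p.py;  python3 -m jog '[0,0.004,-0.007,0,0,0,0.004,-0.006,0,0,0,0.004,-0.006,0,0]'; python3 p.py
```

```text
time: 13.58
position: [0.5554, -0.2109, 0.0786]
tool_rot: [0.655, 0.756, 0.0, -0.0]
ft_force: [2.5, 1.4, 0.6]
grip_width: -0.0002
grip_force: 1.0
tcp fix [ 0.0589 -0.1976] 0.0785952181763195 F fix [2.673  1.0658]
time: 13.95
position: [0.5349, -0.2021, 0.0787]
tool_rot: [0.654, 0.756, -0.0, 0.0]
ft_force: [1.8, 0.3, 0.1]
grip_width: 0.0006
grip_force: 0.6
tcp fix [ 0.0399 -0.1859] 0.0786845801126404 F fix [1.7943 0.0458]
```

```bash
python3 -m jog '[0,0.006,-0.006,0,0,0,0.006,-0.006,0,0,0,0.006,-0.005,0,0]'; python3 p.py;  python3 -m jog '[0,0.005,-0.002,0,0,0,0.005,-0.002,0,0,0,0.005,-0.002,0,0]'; python3 p.py
```

```text
time: 14.32
position: [0.515, -0.1864, 0.0785]
tool_rot: [0.655, 0.756, -0.0, -0.0]
ft_force: [0.5, -1.0, -0.5]
grip_width: 0.0002
grip_force: 0.4
tcp fix [ 0.0225 -0.1675] 0.07850826810125833 F fix [ 0.3866 -1.083 ]
time: 14.7
position: [0.5077, -0.1725, 0.0786]
tool_rot: [0.655, 0.756, 0.0, 0.0]
ft_force: [0.8, -0.9, 0.4]
grip_width: 0.0003
grip_force: 0.4
tcp fix [ 0.0173 -0.1527] 0.07856992939517195 F fix [ 0.64   -1.0209]
```

```bash
python3 -m jog '[0,0.002,0,0,0,0,0,0,0,0]'; python3 p.py; python3 -m jog '[0,-0.01,0,0,0,0,-0.02,0,0,0,0,-0.02,0,-0.02,0,0,0,0,-0.06,0,0,0,0.03,-0.06,0,0,-0.06,0,0,0,0,-0.06,0,0,0,0,-0.06,0,0,0,0,-0.06,0,0,0,0,0,0,0,0]'; python3 - <<'E'
from h import *
a=robot.camera('top');b=robot.camera('scene')
cv2.imwrite('pics/end.png',np.hstack([cv2.resize(a[185:305,330:450],(400,400),interpolation=cv2.INTER_CUBIC),cv2.resize(b[120:250,210:340],(400,400),interpolation=cv2.INTER_CUBIC)]))
E
```

```text
time: 14.95
position: [0.5071, -0.1704, 0.0785]
tool_rot: [0.655, 0.756, -0.0, -0.0]
ft_force: [-0.1, 0.5, -0.9]
grip_width: 0.0006
grip_force: 0.0
tcp fix [ 0.017  -0.1505] 0.07846896211947363 F fix [0.0011 0.4755]
time: 16.2
position: [0.5754, -0.4609, 0.2138]
tool_rot: [0.657, 0.754, -0.001, 0.002]
ft_force: [-0.3, 1.6, 1.0]
grip_width: 0.0006
grip_force: 0.0
```

View pics/end.png

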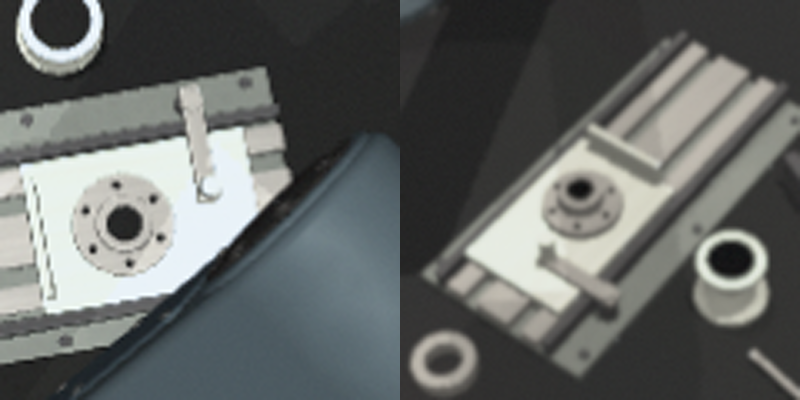

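The bar lies across the seated carrier in front of the flange, from pivot px (190,95) to knob (210,187), nearly along the fixture's -x. The carrier is flat and the hand is clear.

```bash
python3 -m jog '[0,0,0,0,0,0,0,0,0,0,0,0,0,0,0,0,0,0,0,0]'; python3 -c "
from rig import robot
print(robot.hand_in())"
```

```text
time: 16.8
position: [0.5768, -0.4532, 0.2148]
tool_rot: [0.654, 0.756, -0.0, 0.0]
ft_force: [0.1, -0.2, -0.1]
grip_width: 0.0003
grip_force: 0.0
the job is handed in; nothing more can be done
None
```

I pushed the carrier into its notches, swung the clamp bar across it to about 1.5 rad (estimated from the picture), moved the hand clear and handed the job in at 16.8 s; `hand_in()` returned no verdict.

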